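# Set the card trimmer's backstop to its repeat stop

### The job

Set the card trimmer up for the next batch of gift tags: press down the blue pad in the middle of the black backstop to free its brake, keep it pressed while you push the backstop along the rail until it is right up against the red stop, then let go so that the brake grips again. Only press and push with the fingertips, never force the backstop along with the pad up, and leave the pinecone, paint tube, tub and brush mug where they stand, neither lifted nor shifted.

Things in the scene. Friction and masses are not known exactly. Their poses are not given: they have to be found in the camera images.
- trimmer: Light grey desktop card trimmer, board 280 x 360 mm, its top 22 mm above the table; origin under the board's centre. An aluminium dovetail rail with a scale runs along its y, 95 mm from the centre towards +x, top 39 mm above the table. At the -y edge: the shut knife arm (top 57 mm, grip to 67 mm) and a clear guard (to 69 mm). Fixed. All points below on it share its axes (z up).
- pad_top (a point): Centre of the top of the blue ribbed release pad in the middle of the black backstop: level, 44 mm (x) by 52 mm (y, along the rail), 62 mm above the table when up. At both ends of the pad, 28 to 40 mm from its centre along the rail, stands a black wall 4 mm higher than the raised pad, so a fingertip on the pad can also push on the wall. The point moves with the pad.
- release_pad (a joint): How far the pad is pressed down, in m: 0 up (brake gripping), 0.005 fully down. Its spring lets it move at about 11 N and it is fully down at about 14 N. The brake is free from 1 mm on. Released, the pad springs up and the brake grips where the backstop stands.
- backstop (a joint): How far the black backstop (saddle 64 mm across, 80 mm along the rail, with a 142 mm stop bar reaching over the board towards -x) has slid along the rail towards the red stop, which is the -y direction of the trimmer, in m: 0 to 0.06 at the start, at most 0.23. With the brake on it holds against some 13 N; freed, it slides with 1 to 2 N.
- backstop_face (a point): Middle of the backstop's flat end face that looks towards the red stop (-y): 40 mm from the pad centre along the rail, 52 mm above the table.
- stop_face (a point): Middle of the red stop's face that looks towards the backstop (+y), 52 mm above the table. The stop is a red block clamped firmly on the rail, 44 mm across by 22 mm along it, top 61 mm above the table, with a steel clamp screw up to 71 mm. The backstop is home when point backstop_face meets this point; the push is the distance between the two, 50 to 185 mm.
- pinecone_mid (a point): Middle of a snow-tipped pinecone standing upright, 48 mm across and 75 mm high, loose on the table beyond the trimmer. Not to be touched.
- tube_mid (a point): Middle of a cream paint tube lying flat, 130 x 44 x 20 mm, loose on the table beyond the trimmer. Not to be touched.
- tub_mid (a point): Middle of an empty clear plastic tub, 125 x 85 x 42 mm, loose on the table left of the trimmer. Not to be touched.
- mug_mid (a point): Middle of a blue mug, 80 mm across and 95 mm high with a handle, holding paint brushes that reach 230 mm above the table, loose on the table right of the trimmer beside its shut knife arm. Not to be touched.

How it is judged (in metres and radians):
On the way, in this order (a step that is already met when the one before it is completed fails the run):
1. the blue pad is pressed down, freeing the brake (value of joint release_pad above 0.001 m), for 0.1 s.
2. with the pad still down, the backstop comes up against the red stop (value of joint release_pad above 0.0006 m and y of backstop_face in the frame of stop_face below 0.002 m), for 0.1 s.
At the end, for the whole second after the job is handed in: the backstop stands against the red stop (gap under 2 mm) and at rest, with the blue pad sprung back up so that the brake grips (y of backstop_face in the frame of stop_face between -0.002 and 0.002 m and value of joint release_pad below 0.0006 m and velocity of joint backstop between -0.005 and 0.005 m/s); the robot touches nothing.
It fails at once if the backstop is forced along the rail with its brake on (pad up, moving faster than 8 mm/s) (value of joint release_pad below 0.0003 m and (velocity of joint backstop above 0.008 m/s or velocity of joint backstop below -0.008 m/s)).
It fails at once if the pinecone, paint tube, tub or brush mug is lifted or moved more than 15 mm (distance of any of pinecone_mid, tube_mid, tub_mid, mug_mid from where it was at the start of the episode above 0.015 m).
It also fails if it takes over 38 s, if anything falls off the work surface, if the arm or the gripper's body presses on something with over 40 N, if the wrist force passes 120 N, or if a joint passes its speed limit or range.

### The arm

A 6-joint arm with a two-finger parallel gripper is mounted at the origin on the work surface. World frame = base frame: x ahead of the robot, y to its left, z up, the work surface at z = 0. Lengths are in m, angles in degrees, forces in N, time in s.
With the tool pointing down it reaches from about 0.4 to 0.825 m from the base axis. Payload 7 kg.
Tool frame: the origin (TCP) lies at the very end of the fingers, on their centre line; the grasp point (between the pads) lies 19 mm behind it; z points along the fingers, y is the line along which they close (so a half turn about z gives the same grasp; the last joint's range is limited). The gripper opens to 88 mm and grips with 3 to 60 N. Pads are 19 mm wide; open, the fingers measure 130 mm over their backs; the gripper's body (78 mm by 193 mm) begins 47 mm behind the grasp point.
Start: joints at [93.57, 20.546, 0.682, 0, -70.136, -16.507], TCP at [0.151, 0.658, 0.227] pointing down, gripper open.
Joint ranges: [-176.03, 176.03], [-82.01, 121.73], [-58.28, 71.71], [-173.87, 95.51], [-174.79, -0.11], [-173.66, 173.66]. Speed limits (degrees/s): [136.94, 136.94, 172.46, 180, 180, 180].

### API

Orientations are given as [roll, pitch, yaw] about the fixed x, y, z axes, in that order (R = Rz(yaw) Ry(pitch) Rx(roll)).
In Python, from plant import ctrl gives the robot as it stands.
- The arm moves only by the tool carry_out, never from a script. Its argument "deltas" is a list that holds one entry, the list of rows, each a list of 5 numbers: the shift along the tool's x, y, z scaled (see below), then the turn about the tool's z scaled (see below), then the opening, from -1 (shut) to 1 (fully open). A call has 1 to 5 rows; each row is the pose to reach, as a shift and turn from the pose commanded when the call began, along the tool's axes at that moment, turning the shorter way round; what a row does not reach only later rows make up. The controller multiplies each number of a shift by 20 cm and each number of a turn by 2 pi rad. A row lasts 1/10 s, in which the tool goes at most 50 mm and 8.59 degrees, less where a joint would pass 70% of its speed; a pose out of reach is approached as far as the arm can. A call with a number of a shift or a turn outside -1 to 1 is refused whole. A call with a gripper value outside its range is refused whole. The fingers move at their own pace and stop on an object; the grip force is fixed at half the most. Time passes only in rows, so rows that repeat a pose let the fingers close. It gives the time, the measured TCP pose, the force, the opening and the grip force at its end, in the units of the state.
- ctrl.get_obs(): the state, without advancing time (a new reading comes with each control period).
- ctrl.snapshot(name): name is "side" or "top" or "wrist"; returns a dict with "color" (384x512x3 uint8, red, green, blue), "camera_matrix" (3x3 intrinsics, pixels), "R" (3x3) and "t" (3): a world point X has camera coordinates R X + t. Camera axes: x right, y down, z forward; pixel columns grow to the right and rows downward; lengths in m; the calibration is good to about 2 mm. A picture is of the moment at which its call begins. There is no depth.
- ctrl.close_job(): hands the job in; it is judged then, once.
Trained networks look in a picture, given as the dict that the camera call returned (one of the last four; its "shot" number tells which), for a name from the list of things; names that differ only in an ending like _2 or _b are one class to them, and where a whole thing is asked for, a point or a joint stands for the part that bears it (a point fixed in the world has none). Each returns a list of dicts, best first, with "p" (0 to 1); they miss things now and then, are a little off and sometimes report something else, mostly with a low value. They report only what shows in the picture. A call takes as long as a camera call.
- ctrl.search_frame(picture, name): "centre" ([column, row] in pixels, amid what is visible of it).
- ctrl.silhouettes(picture, name): "mask" (384x512 bool, what is visible of it) and "centre" ([column, row] in pixels, amid what is visible of it).
- ctrl.spot_point(picture, name): "centre" ([column, row] in pixels: a listed point, or the origin of a listed thing).
The state is a dict: "clock": time; "joint_pos": joint angles; "qvel": joint speeds; "tau": joint torques, N m; "tool_pos": TCP position; "orientation": TCP orientation; "force": force on the tool from outside, world axes, zero at the start; "moment": the same for the moment, N m; "opening": finger opening in m; "gripper_force": force on a finger pad.
Only numpy, scipy, OpenCV 4.12 (cv2) and the standard library are available. Lean on these libraries where they do the work, as an engineer would, in place of code of your own. Each camera call takes 0.05 s, during which the arm holds its last target. There are 200 camera calls.

## Working session

There is one attempt and no reset: what is moved stays moved. The work goes in short steps, Python scripts to look and compute and a tool call to move; the robot and the scene stay as the last step left them, time stands still between calls to the robot, and variables do not carry over. Pictures are saved under pics/ and viewed, at most 10 in all, crops included, and the job is handed in when it is done.

Besides the shell and the picture viewer there is one more tool, called after ">>>" as name(argument=value, ...), one argument or row to a line, values as JSON. carry_out: Moves the arm, as the interface text tells. Its arguments: {"type":"object","properties":{"deltas":{"type":"array"}},"required":["deltas"]}

```bash
mkdir -p pics; cat > h.py <<'E'
import numpy as np,cv2
from plant import ctrl
def ray(s,px):
    d=np.linalg.inv(s["camera_matrix"])@np.array([px[0],px[1],1.]);R=np.array(s["R"]);t=np.array(s["t"])
    return -R.T@t, R.T@d
def onz(s,px,z):
    c,d=ray(s,px); return c+d*(z-c[2])/d[2]
def proj(s,X):
    p=s["camera_matrix"]@(np.array(s["R"])@np.array(X)+np.array(s["t"])); return p[:2]/p[2]
E
python3 - <<'E'
from h import *
Z=dict(pad_top=.062,backstop_face=.052,stop_face=.052,trimmer=0,pinecone_mid=.037,tube_mid=.01,tub_mid=.021,mug_mid=.047)
ims=[]
for n in("top","side"):
    s=ctrl.snapshot(n); ims.append(s["color"])
    print(n,-np.array(s["R"]).T@s["t"])
    for k,z in Z.items():
        for r in ctrl.spot_point(s,k)[:1]: print(k,round(r["p"],2),np.round(r["centre"],1),onz(s,r["centre"],z).round(4))
for n,i in zip(("top","side"),ims): cv2.imwrite(f"pics/{n}0.png",i[:,:,::-1])
o=ctrl.get_obs();print(o)
E
```

```text
top [0.39243881 0.0379375  1.10293529]
pad_top 0.53 [228.5 216.9] [0.5675 0.0933 0.062 ]
backstop_face 0.89 [242.2 214.3] [0.5753 0.0547 0.052 ]
stop_face 0.7 [291.9 211.9] [ 0.5771 -0.0874  0.052 ]
trimmer 0.66 [266.1 250.3] [ 0.4749 -0.0112  0.    ]
pinecone_mid 0.71 [224.7 177.8] [0.689  0.1032 0.037 ]
tube_mid 0.74 [278.7 176. ] [ 0.6963 -0.059   0.01  ]
tub_mid 0.68 [163.4 257.7] [0.463  0.2841 0.021 ]
mug_mid 0.9 [378.4 245.2] [ 0.4742 -0.3258  0.047 ]
side [ 0.4572057  -0.87352206  0.70007385]
pad_top 0.62 [244.5 178.1] [0.5621 0.0979 0.062 ]
backstop_face 0.77 [246.5 189.6] [0.563  0.0556 0.052 ]
stop_face 0.78 [259.9 221.9] [ 0.5804 -0.0861  0.052 ]
trimmer 0.56 [219.2 225.8] [ 0.4823 -0.0275  0.    ]
pinecone_mid 0.73 [205.3 157.6] [0.4569 0.2648 0.037 ]
tube_mid 0.66 [305.4 225.6] [ 0.7037 -0.0628  0.01  ]
tub_mid 0.73 [206.6 156.2] [0.4613 0.3007 0.021 ]
mug_mid 0.61 [224.3 304.1] [ 0.4769 -0.3257  0.047 ]
{'clock': 0.9, 'joint_pos': array([ 9.35690328e+01,  2.05453090e+01,  6.82878187e-01, -4.94888468e-04,
       -7.01349661e+01, -1.65072888e+01]), 'qvel': array([ 0.04573957, -0.0063136 ,  0.0121379 , -0.03968924,  0.0056248 ,
        0.03934444]), 'tau': array([ 7.30203301e-04, -5.82356751e+01,  2.93302542e+01,  7.00194418e+00,
        1.27015982e-02, -1.18275540e-05]), 'tool_pos': array([0.15113803, 0.65785227, 0.22657856]), 'orientation': array([-1.79997636e+02,  1.18589103e-03, -1.29384241e+01]), 'force': array([-0.21683042, -0.15489683,  0.4438232 ]), 'moment': array([ 0.00594352,  0.02683312, -0.0122442 ]), 'gripper_force': 0.0, 'opening': 0.08714000108295951}
```

View pics/top0.png

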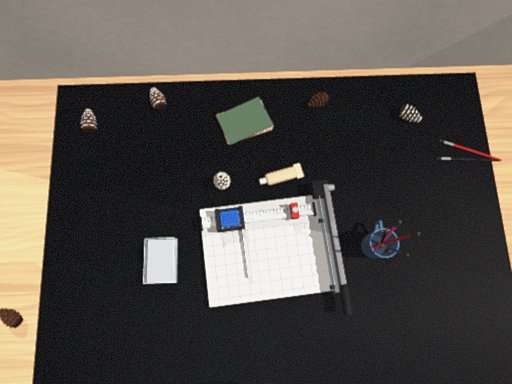

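View pics/side0.png

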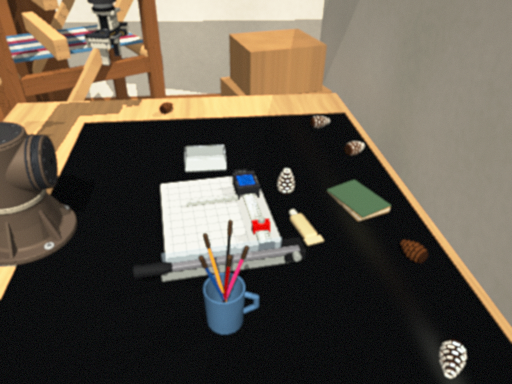

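The top view shows the blue pad at (230,218), the red stop at (294,211) and the pinecone at (222,181). The mug at (380,243) and the tub are well clear. The side view agrees, except that the side pinecone detection landed on the tub, so I'm discarding it. Next I'll refine the pad, stop and yaw with colour blobs.

```bash
python3 - <<'E'
from h import *
P={}
for n in("top","side"):
    s=ctrl.snapshot(n); hsv=cv2.cvtColor(s["color"],cv2.COLOR_RGB2HSV)
    for k,lo,hi,z,win in(("pad",(105,150,90),(125,255,255),.062,60),("stop",(0,150,90),(8,255,255),.061,60)):
        m=cv2.inRange(hsv,lo,hi)
        if k=="stop": m|=cv2.inRange(hsv,(172,150,90),(180,255,255))
        g={"top":dict(pad=(230,218),stop=(294,211)),"side":dict(pad=(246,180),stop=(261,226))}[n][k]
        w=np.zeros_like(m);cv2.circle(w,g,18,255,-1);m&=w
        v,u=np.nonzero(m);c=(u.mean(),v.mean())
        r=cv2.minAreaRect(np.stack([u,v],1).astype(np.float32))
        W=np.array([onz(s,q,z)[:2] for q in cv2.boxPoints(r)])
        print(n,k,len(u),np.round(c,1),onz(s,c,z).round(4),"box",W.round(3).tolist())
    m=cv2.inRange(hsv,(0,0,150),(180,60,255)) if n=="top" else None
    if m is not None:
        m[:195]=0;m[310:]=0;m[:,:198]=0;m[:,312:]=0
        r=cv2.minAreaRect(cv2.findNonZero(m));print("board",np.array([onz(s,q,.022)[:2] for q in cv2.boxPoints(r)]).round(3).tolist())
E
```

```text
top pad 281 [229.1 217.8] [0.5649 0.0916 0.062 ] box [[0.585, 0.119], [0.59, 0.068], [0.545, 0.064], [0.541, 0.114]]
top stop 70 [294.  210.6] [ 0.5791 -0.0925  0.061 ] box [[0.6, -0.081], [0.603, -0.101], [0.561, -0.105], [0.558, -0.084]]
board [[0.601, 0.188], [0.632, -0.15], [0.35, -0.164], [0.323, 0.155]]
side pad 186 [245.3 179.5] [0.5634 0.0906 0.062 ] box [[0.539, 0.116], [0.591, 0.123], [0.588, 0.066], [0.538, 0.06]]
side stop 162 [260.4 225.5] [ 0.5781 -0.1105  0.061 ] box [[0.559, -0.088], [0.602, -0.087], [0.597, -0.132], [0.556, -0.133]]
```

Results: pad centre is about (0.565, 0.0915), stop centre about (0.579, −0.0925) and trimmer yaw about 4.8°. The push comes to about 134 mm, which is within the stated range. With the tool at yaw 4.8°, tool +y points along the push direction. I'm moving over with the fingers shut.

>>> carry_out(
  deltas=[
    [[0.18,0.16,0,-0.015,-1],[0.36,0.32,0,-0.03,-1],[0.54,0.48,0,-0.045,-1],[0.72,0.64,0,-0.0492,-1],[0.9,0.8,0,-0.0492,-1]],
  ],
)

```text
clock: 1.5
tool_pos: [0.2915, 0.46, 0.2268]
orientation: [-180.0, -0.0, 4.9]
force: [1.7, 0.8, 0.7]
opening: 0.053
gripper_force: 0.0
```

>>> carry_out(
  deltas=[
    [[0.12,0.196,0.03,0,-1],[0.24,0.392,0.06,0,-1],[0.36,0.588,0.09,0,-1],[0.48,0.784,0.12,0,-1],[0.6,0.98,0.15,0,-1]],
  ],
)

```text
clock: 2.0
tool_pos: [0.4275, 0.2747, 0.1968]
orientation: [-180.0, -0.0, 4.8]
force: [0.7, 0.1, -0.1]
opening: 0.0131
gripper_force: 0.0
```

>>> carry_out(
  deltas=[
    [[0.12,0.196,0.06,0,-1],[0.24,0.392,0.12,0,-1],[0.36,0.588,0.18,0,-1],[0.48,0.784,0.24,0,-1],[0.6,0.98,0.3,0,-1]],
  ],
)

```text
clock: 2.5
tool_pos: [0.5636, 0.0893, 0.1364]
orientation: [-180.0, -0.0, 4.8]
force: [0.7, 1.2, 0.9]
opening: 0.0006
gripper_force: 0.0
```

>>> carry_out(
  deltas=[
    [[0,0,0.05,0,-1],[0,0,0.1,0,-1],[0,0,0.1,0,-1],[0,0,0.1,0,-1]],
  ],
)

```text
clock: 2.9
tool_pos: [0.5622, 0.0919, 0.1169]
orientation: [180.0, -0.0, 4.9]
force: [-0.4, 0.0, 0.2]
opening: 0.0007
gripper_force: 0.0
```

```bash
python3 - <<'E'
from h import *
s=ctrl.snapshot("wrist")
for k,z in dict(pad_top=.062,backstop_face=.052,stop_face=.052).items():
    for r in ctrl.spot_point(s,k)[:1]: print(k,round(r["p"],2),np.round(r["centre"],1),onz(s,r["centre"],z).round(4))
cv2.imwrite("pics/w1.png",s["color"][:,:,::-1])
E
```

```text
pad_top 0.84 [253.2 204.9] [0.5662 0.0928 0.062 ]
backstop_face 0.89 [312.9 202.7] [0.5678 0.0515 0.052 ]
stop_face 0.68 [509.8 198.5] [ 0.5822 -0.0833  0.052 ]
```

View pics/w1.png

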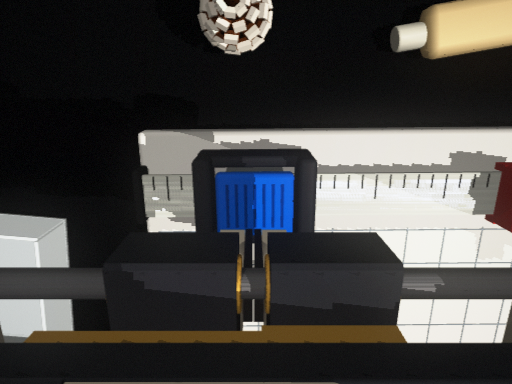

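The wrist view shows the pad at columns 216–295 and rows 172–232, framed by black walls. The fingers fill columns 108–398 in the foreground. I need to check the fingertip width against the camera scale before descending.

```bash
python3 - <<'E'
from h import *
s=ctrl.snapshot("wrist");o=ctrl.get_obs();p=o["tool_pos"];a=np.radians(4.85)
tx=np.array([np.cos(a),np.sin(a),0]);ty=np.array([np.sin(a),-np.cos(a),0])
print(p,"cam",(-np.array(s["R"]).T@s["t"]).round(4),s["camera_matrix"][0,0])
for h in(0,.02,.04,.066):
  for x,y in((.0095,-.021),(.0095,.021),(-.0095,-.021),(-.0095,.021)): print(h,x,y,proj(s,p+tx*x+ty*y+[0,0,h]).round(0))
E
```

```text
[0.56259456 0.09180739 0.11727876] cam [0.6394 0.0993 0.2758] 340.3589809133351
0 0.0095 -0.021 [213. 230.]
0 0.0095 0.021 [297. 230.]
0 -0.0095 -0.021 [214. 264.]
0 -0.0095 0.021 [295. 264.]
0.02 0.0095 -0.021 [208. 248.]
0.02 0.0095 0.021 [302. 248.]
0.02 -0.0095 -0.021 [210. 285.]
0.02 -0.0095 0.021 [300. 285.]
0.04 0.0095 -0.021 [201. 271.]
0.04 0.0095 0.021 [309. 271.]
0.04 -0.0095 -0.021 [204. 312.]
0.04 -0.0095 0.021 [307. 312.]
0.066 0.0095 -0.021 [190. 313.]
0.066 0.0095 0.021 [322. 312.]
0.066 -0.0095 -0.021 [193. 362.]
0.066 -0.0095 0.021 [319. 362.]
```

```bash
python3 - <<'E'
from h import *
s=ctrl.snapshot("wrist");a=s["color"][150:384,100:410,::-1]
cv2.imwrite("pics/w2.png",cv2.resize(cv2.convertScaleAbs(a,alpha=2.2,beta=20),None,fx=2.5,fy=2.5,interpolation=cv2.INTER_CUBIC))
s=ctrl.snapshot("side");p=ctrl.get_obs()["tool_pos"];u,v=proj(s,p).astype(int);print(u,v)
a=s["color"][v-60:v+40,u-65:u+65,::-1]
cv2.imwrite("pics/s2.png",cv2.resize(cv2.convertScaleAbs(a,alpha=1.8,beta=15),None,fx=6,fy=6,interpolation=cv2.INTER_CUBIC))
E
```

```text
244 162
```

View pics/w2.png

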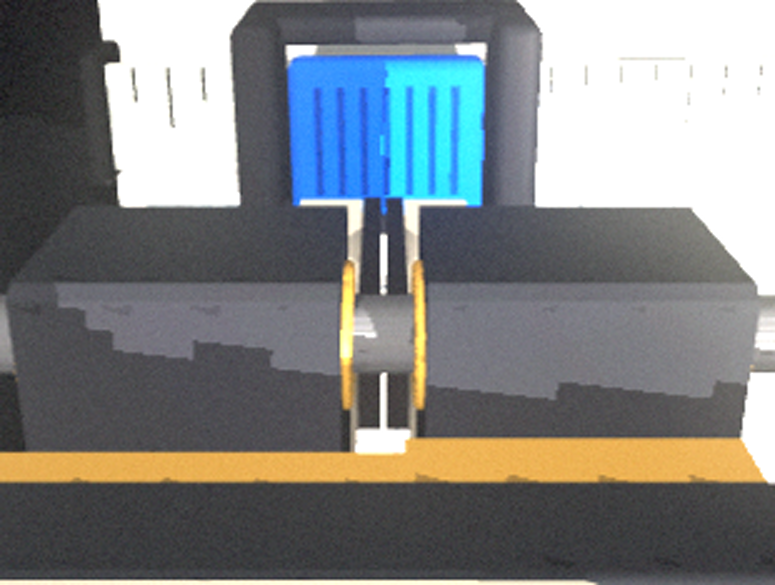

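View pics/s2.png

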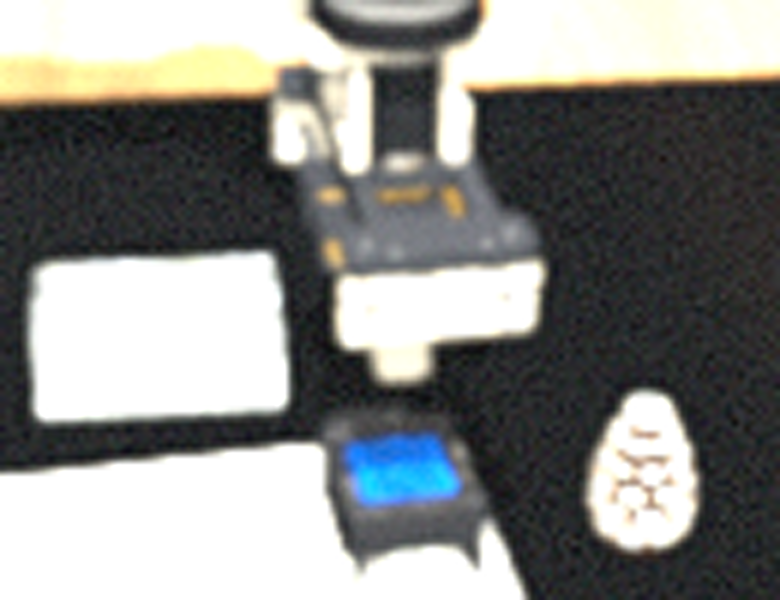

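The side view's wide block is the gripper body, which hides all but the bottom of the fingertips. The wrist view shows the thin fingertips centred along the pad, a little towards −x. I'm shifting 3 mm in tool x and descending to just above the pad.

>>> carry_out(
  deltas=[
    [[0.015,0,0.07,0,-1],[0.015,0,0.14,0,-1],[0.015,0,0.2,0,-1],[0.015,0,0.24,0,-1],[0.015,0,0.24,0,-1]],
  ],
)

```text
clock: 3.75
tool_pos: [0.5647, 0.0908, 0.0669]
orientation: [179.9, 0.1, 4.8]
force: [-0.2, 0.1, 0.4]
opening: 0.0004
gripper_force: 0.0
```

>>> carry_out(
  deltas=[
    [[0,0,0.01,0,-1],[0,0,0.02,0,-1],[0,0,0.03,0,-1],[0,0,0.03,0,-1]],
  ],
)

```text
clock: 4.15
tool_pos: [0.5655, 0.0912, 0.0626]
orientation: [-180.0, -0.0, 4.8]
force: [-0.8, -0.3, -0.4]
opening: 0.0006
gripper_force: 0.0
```

>>> carry_out(
  deltas=[
    [[0,0,0.008,0,-1],[0,0,0.016,0,-1],[0,0,0.022,0,-1],[0,0,0.022,0,-1],[0,0,0.022,0,-1]],
  ],
)

```text
clock: 4.65
tool_pos: [0.5659, 0.0913, 0.0597]
orientation: [-180.0, -0.1, 4.8]
force: [-4.5, -0.7, 12.3]
opening: 0.0005
gripper_force: 6.1
```

>>> carry_out(
  deltas=[
    [[0,0,0.005,0,-1],[0,0,0.01,0,-1],[0,0,0.01,0,-1]],
  ],
)

```text
clock: 4.95
tool_pos: [0.5659, 0.0913, 0.0578]
orientation: [-180.0, -0.1, 4.8]
force: [-4.3, 0.6, 12.5]
opening: 0.0004
gripper_force: 6.7
```

>>> carry_out(
  deltas=[
    [[0,0.015,0,0,-1],[0,0.035,0,0,-1],[0,0.06,0,0,-1],[0,0.085,0,0,-1],[0,0.11,0,0,-1]],
  ],
)

```text
clock: 5.45
tool_pos: [0.568, 0.0694, 0.058]
orientation: [-180.0, -0.1, 4.8]
force: [-4.2, 0.2, 13.3]
opening: 0.0003
gripper_force: 6.6
```

>>> carry_out(
  deltas=[
    [[0,0.025,0,0,-1],[0,0.05,0,0,-1],[0,0.07,0,0,-1],[0,0.08,0,0,-1],[0,0.08,0,0,-1]],
  ],
)

```text
clock: 5.95
tool_pos: [0.5694, 0.0531, 0.058]
orientation: [180.0, -0.1, 4.8]
force: [-4.1, -1.4, 12.4]
opening: 0.0004
gripper_force: 6.6
```

```bash
python3 - <<'E'
from h import *
s=ctrl.snapshot("wrist");o=ctrl.get_obs();print(o["tool_pos"],o["force"])
for k,z in dict(pad_top=.058,backstop_face=.052,stop_face=.052).items():
    for r in ctrl.spot_point(s,k)[:1]: print(k,round(r["p"],2),np.round(r["centre"],1),onz(s,r["centre"],z).round(4))
cv2.imwrite("pics/w3.png",s["color"][:,:,::-1])
E
```

```text
[0.56944659 0.05314805 0.05801581] [-3.69790212 -1.05247037 13.09752584]
pad_top 0.66 [252.3 245.9] [0.5702 0.0543 0.058 ]
backstop_face 0.86 [328.4 246.9] [0.57   0.0139 0.052 ]
```

View pics/w3.png

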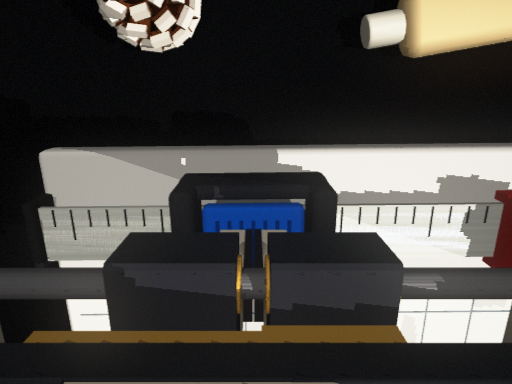

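The pad is still centred under the fingers (columns 202–304, tips at about 253), so the backstop is following without slip. About 96 mm remain.

>>> carry_out(
  deltas=[
    [[0,0.03,0,0,-1],[0,0.07,0,0,-1],[0,0.11,0,0,-1],[0,0.15,0,0,-1],[0,0.19,0,0,-1]],
  ],
)

```text
clock: 6.65
tool_pos: [0.573, 0.0154, 0.0581]
orientation: [-180.0, -0.2, 4.8]
force: [-3.6, 1.3, 13.6]
opening: 0.0008
gripper_force: 6.6
```

>>> carry_out(
  deltas=[
    [[0,0.04,0,0,-1],[0,0.08,0,0,-1],[0,0.12,0,0,-1],[0,0.15,0,0,-1],[0,0.16,0,0,-1]],
  ],
)

```text
clock: 7.15
tool_pos: [0.576, -0.0167, 0.0583]
orientation: [180.0, -0.2, 4.8]
force: [-2.7, 1.0, 13.2]
opening: 0.0005
gripper_force: 6.5
```

>>> carry_out(
  deltas=[
    [[0,0.015,0,0,-1],[0,0.03,0,0,-1],[0,0.045,0,0,-1],[0,0.05,0,0,-1],[0,0.05,0,0,-1]],
  ],
)

```text
clock: 7.65
tool_pos: [0.5768, -0.0265, 0.0583]
orientation: [180.0, -0.2, 4.8]
force: [-2.3, 0.1, 12.8]
opening: 0.0006
gripper_force: 6.5
```

```bash
python3 - <<'E'
from h import *
s=ctrl.snapshot("wrist");o=ctrl.get_obs();print(o["tool_pos"],o["force"])
for k,z in dict(pad_top=.058,backstop_face=.052,stop_face=.052).items():
    for r in ctrl.spot_point(s,k)[:1]: print(k,round(r["p"],2),np.round(r["centre"],1),onz(s,r["centre"],z).round(4))
cv2.imwrite("pics/w4.png",s["color"][:,:,::-1])
E
```

```text
[ 0.57682113 -0.02645178  0.05830217] [-2.67137799  0.39634284 12.33979508]
pad_top 0.6 [255.5 246.2] [ 0.5774 -0.027   0.058 ]
backstop_face 0.65 [327.8 241.2] [ 0.5806 -0.065   0.052 ]
```

View pics/w4.png

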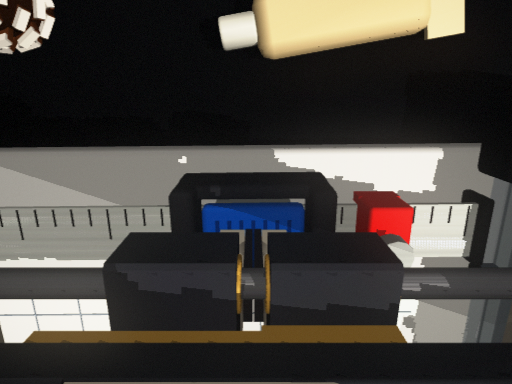

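The wrist view shows the red stop starting at column 355 and the backstop wall ending at column 335, so roughly 12–15 mm remain. I'll close that slowly and watch the y force.

>>> carry_out(
  deltas=[
    [[0,0.01,0,0,-1],[0,0.02,0,0,-1],[0,0.03,0,0,-1],[0,0.04,0,0,-1],[0,0.05,0,0,-1]],
  ],
)

```text
clock: 8.35
tool_pos: [0.5778, -0.0362, 0.0583]
orientation: [180.0, -0.2, 4.8]
force: [-1.9, 1.0, 12.6]
opening: 0.0004
gripper_force: 6.5
```

>>> carry_out(
  deltas=[
    [[0,0.005,0,0,-1],[0,0.01,0,0,-1],[0,0.015,0,0,-1],[0,0.02,0,0,-1],[0,0.02,0,0,-1]],
  ],
)

```text
clock: 8.85
tool_pos: [0.5781, -0.0403, 0.0584]
orientation: [180.0, -0.2, 4.8]
force: [-3.0, 1.0, 12.9]
opening: 0.0004
gripper_force: 6.5
```

>>> carry_out(
  deltas=[
    [[0,0.005,0,0,-1],[0,0.01,0,0,-1],[0,0.015,0,0,-1],[0,0.015,0,0,-1]],
  ],
)

```text
clock: 9.25
tool_pos: [0.5784, -0.0432, 0.0583]
orientation: [180.0, -0.2, 4.8]
force: [-2.0, 0.7, 12.9]
opening: 0.0008
gripper_force: 6.5
```

```bash
python3 - <<'E'
from h import *
s=ctrl.snapshot("wrist");o=ctrl.get_obs();print(o["tool_pos"],o["force"])
c=s["color"][150:290,150:450,::-1];cv2.imwrite("pics/w5.png",cv2.resize(cv2.convertScaleAbs(c,alpha=1.8,beta=15),None,fx=2.6,fy=2.6))
E
```

```text
[ 0.57840341 -0.04323793  0.05836276] [-1.74642813  0.940911   13.12934407]
```

View pics/w5.png

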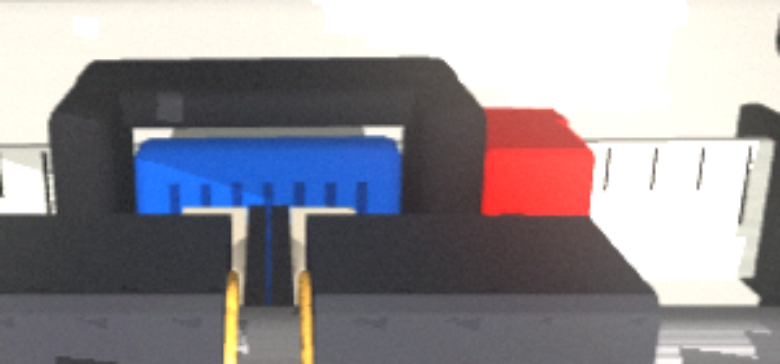

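No visible gap remains, but the force hasn't risen yet. I'll keep going gently.

>>> carry_out(
  deltas=[
    [[0,0.005,0,0,-1],[0,0.01,0,0,-1],[0,0.01,0,0,-1]],
  ],
)

```text
clock: 9.6
tool_pos: [0.5786, -0.0439, 0.0582]
orientation: [-179.9, -0.2, 4.8]
force: [-3.4, 7.6, 12.7]
opening: 0.0003
gripper_force: 6.5
```

>>> carry_out(
  deltas=[
    [[0,0.005,0,0,-1],[0,0.01,0,0,-1],[0,0.01,0,0,-1]],
  ],
)

```text
clock: 9.9
tool_pos: [0.5791, -0.0455, 0.0583]
orientation: [-179.9, -0.3, 4.8]
force: [-3.8, 10.0, 12.5]
opening: 0.0005
gripper_force: 6.5
```

The y force jumped to 7.6 N and then 10 N, so the backstop is against the stop with the pad down. I'm lifting straight up.

>>> carry_out(
  deltas=[
    [[0,0,-0.01,0,-1],[0,0,-0.02,0,-1],[0,0,-0.03,0,-1],[0,0,-0.045,0,-1],[0,0,-0.06,0,-1]],
  ],
)

```text
clock: 10.4
tool_pos: [0.5768, -0.0475, 0.0682]
orientation: [180.0, 0.0, 4.8]
force: [-0.2, -0.3, 0.2]
opening: 0.0002
gripper_force: 0.0
```

>>> carry_out(
  deltas=[
    [[0,0,-0.05,0,-1],[0,0,-0.12,0,-1],[0,0,-0.2,0,-1],[0,0,-0.2,0,-1],[0,0,-0.2,0,-1]],
  ],
)

```text
clock: 10.9
tool_pos: [0.5772, -0.0474, 0.1086]
orientation: [-180.0, -0.0, 4.8]
force: [-0.1, 0.5, 0.4]
opening: 0.0004
gripper_force: 0.0
```

```bash
python3 - <<'E'
from h import *
s=ctrl.snapshot("wrist");o=ctrl.get_obs();print(o["tool_pos"],o["force"],o["clock"])
for k,z in dict(pad_top=.062,backstop_face=.052,stop_face=.052).items():
    for r in ctrl.spot_point(s,k)[:1]: print(k,round(r["p"],2),np.round(r["centre"],1),onz(s,r["centre"],z).round(4))
c=s["color"][100:300,150:450,::-1];cv2.imwrite("pics/w6.png",cv2.resize(cv2.convertScaleAbs(c,alpha=1.8,beta=15),None,fx=2.6,fy=2.6))
E
```

```text
[ 0.57680246 -0.04742951  0.10800469] [ 0.00227129 -0.71195652 -1.3671463 ] 10.95
pad_top 0.59 [244.5 211.1] [ 0.5794 -0.041   0.062 ]
backstop_face 0.89 [309.3 208.7] [ 0.581  -0.0842  0.052 ]
stop_face 0.73 [307.5 207.5] [ 0.5818 -0.0828  0.052 ]
```

View pics/w6.png

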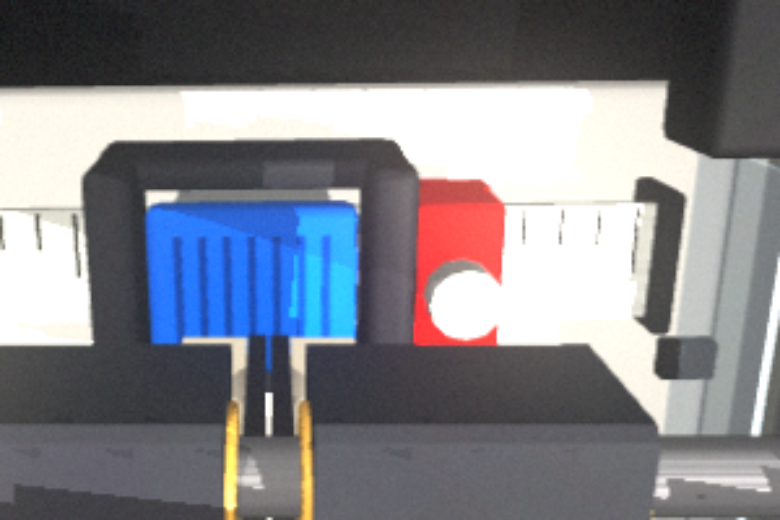

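The backstop wall meets the red block with no gap (crop column 415), the pad is up, and nothing is touching the robot. I'm handing in.

```bash
python3 -c "
from plant import ctrl
print(ctrl.close_job())"
```

```text
the job is handed in; nothing more can be done
None
```

I pressed the pad, slid the backstop up against the red stop and let go so the brake grips; the last picture shows no gap and the pad up, and I handed the job in at about 11 s (no verdict was returned).

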